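Lock the rotary stage on the optics breadboard

ROBOT

A 7-joint arm with a two-finger parallel gripper is mounted at the origin on the work surface. World frame = base frame: x ahead of the robot, y to its left, z up, the work surface at z = 0. Lengths are in mm, angles in rad, forces in N, time in s.
With the tool pointing down it reaches from about 425 to 800 mm from the base axis. Payload 8.3 kg.
Tool frame: the origin (TCP) lies on the centre line of the jaws, within the pads' length; the fingertips stand 19 mm ahead of it and the grasp point (between the pads) is the TCP; y points along the fingers, z is the direction in which the jaws open and shut, and the axes are right-handed (so a half turn about y gives the same grasp; the last joint's range is limited). The gripper opens to 85 mm and grips with 20 to 120 N. Pads are 22 mm wide; open, the fingers measure 114 mm over their backs; the gripper's body (76 mm by 85 mm) begins 54 mm behind the grasp point. The pads swing forward as they close: fully open they stand 13 mm farther back than shut.
Start: joints at [-1.236, 0.383, 0.016, 1.37, -0.006, 1.388, -0.046], TCP at [242.069, 576.201, 250.279] pointing down, gripper open.
Joint ranges: [-2.95, 2.95], [-0.25, 2.06], [-1.52, 1.56], [0.18, 2.33], [-1.44, 4.58], [0.02, 2.06], [-3.01, 3.01]. Speed limits (rad/s): [2.39, 2.39, 3.01, 3.01, 3.14, 3.14, 3.14].

INTERFACE

Orientations are given as [roll, pitch, yaw] about the fixed x, y, z axes, in that order (R = Rz(yaw) Ry(pitch) Rx(roll)).
In Python, from plant import manip gives the robot as it stands. The module is installed in compiled form; this text tells all that it offers.
- The arm moves only by the tool apply_moves, never from a script. Its argument "targets" is a list of rows, each a list of 7 numbers: the finger opening in m, from 0 to 0.0854, then the shift along the tool's x, y, z in m, then the turn, a rotation vector about the tool's x, y, z in rad. In form: [[gripper, tx, ty, tz, rx, ry, rz], ...]. A call has 1 to 12 rows; each row shifts and turns the commanded pose from where the row before left it, along the tool's axes as they then stand; what a row does not reach is not made up. A row lasts 1/10 s, in which the tool goes at most 50 mm and 8.59 degrees, less where a joint would pass 70% of its speed; a pose out of reach is approached as far as the arm can. A call is refused whole if a number of a shift passes 0.05 or a number of a turn 0.15, either way. A call with a gripper value outside its range is refused whole. The fingers move at their own pace and stop on an object; "force" is the grip in N (left out, the last holds). Time passes only in rows, so rows that do not move let the fingers close. It gives the time, the measured TCP pose, the force and the opening at its end, in the units of the state.
- manip.get_obs(): the state, without advancing time (a new reading comes with each control period).
- manip.snapshot(name): name is "side" or "top"; returns a dict with "image" (400x640x3 uint8, red, green, blue), "camera_matrix" (3x3 intrinsics, pixels), "dist_coeffs" ([k1, k2, p1, p2, k3] as OpenCV has them; the pictures are not rectified), "rvec" (rotation vector, rad) and "tvec" (3), from world to camera coordinates, as OpenCV has them. Camera axes: x right, y down, z forward; pixel columns grow to the right and rows downward; lengths in mm; the calibration is good to about 2 mm. A picture is of the moment at which its call begins. There is no depth.
- manip.close_job(): hands the job in, once; it reports no verdict.
The state is a dict: "time_s": time; "joint_positions": joint angles; "joint_velocities": joint speeds; "joint_torque": joint torques, N m; "tcp_pos": TCP position; "orientation": TCP orientation; "wrist_force": force on the tool from outside, world axes, zero at the start; "ft_torque": the same for the moment, N m; "width": finger opening in mm.
Only numpy, scipy, OpenCV 4.12 (cv2) and the standard library are available. Lean on these libraries where they do the work, as an engineer would, in place of code of your own. Each camera call takes 0.05 s, during which the arm holds its last target. There are 200 camera calls.

TASK

Lock the rotary stage for transport with the fingertips alone, without picking up anything: push the upright post round to turn the slotted disc until its slot lines up with the steel locking bar, then push the bar by its upright end plate straight through the disc until the plate is up against the guide block. Leave the vial, lens mount and pedestal on the board where they stand.

Things in the scene. Friction and masses are not known exactly. Their poses are not given: they have to be found in the camera images.
- board: Fixed aluminium breadboard, 320 x 220 x 12 mm, on the bench, carrying the lock. Origin: on the disc's axis, at bench height (underside of the plate); z up; its +x is the direction in which the bar is pushed. The plate spans x -230 to +90 mm, y -110 to +110 mm. Rail, guide block, disc and keeper stand in line along its x axis (y = 0). Heights below are above the bench.
- guide (a point): Middle of the rear end of the black guide block, at its top (46 mm up), 90 mm behind the disc's axis: the stop for the bar's end plate. The block is two cheeks, 44 mm wide overall, 50 mm long towards the disc, with an open 14 mm channel between them. Behind it the black rail runs on 125 mm, 32 mm wide, floor 22 mm up, low walls beside the bar up to 27 mm.
- keeper (a point): Middle of the top (42 mm up) of the black keeper beyond the disc, 51 mm from its axis along board +x: a tunnel 22 mm wide inside, 42 mm wide and 22 mm long outside, that the bar's tip enters.
- disc: Aluminium disc, 72 mm across, turning on the vertical axis through its origin (12.5 mm up). A slot 18 mm wide, open above and at both ends, runs across it along its x axis; its floor is 20.5 mm, the disc's top 34 mm up. Lined up when its x is parallel to the board's x, either way round. Starts 34 degrees or more off; turns both ways, friction about 0.1 N m, stays where left.
- post_top (a point): Centre of the top of the upright steel post on the disc: 12 mm in diameter, 26 mm from the disc's axis on the disc's +y side, standing from the disc's top (34 mm) to 87 mm above the bench. Pushed sideways it turns the disc. At the start it is on the keeper side of the disc.
- bar: Loose steel bar in the rail, ~0.2 kg, 12 x 10 mm, with an upright end plate at its rear: 8 mm thick, 36 mm wide, from 30 to 72 mm up. Origin: bar's underside (22 mm up) below the plate's front face; x along the bar to its pointed tip, 144 mm ahead. Starts at board x -205 to -190 mm, tip in the guide; home at -90. Slides under a few N; its tip corrects the last few degrees of the slot.
- vial: Bystander: clear vial with an orange cap, 32 mm in diameter, 59 mm tall, standing on the board, loose. Origin: centre of its underside.
- lens_mount: Bystander: lens in a square black 36 mm mount on a short steel post with a round foot, 76 mm tall, standing on the board, loose. Origin: centre of its underside.
- pedestal: Bystander: steel pedestal post, 24 mm in diameter, 42 mm tall, standing on the board, loose. Origin: centre of its underside.

How it is judged:
By the outcome, as a careful person would: the job done as asked, in the order asked, and still so for the second after the job is handed in, with the robot touching nothing.
It also fails if it takes over 48 s, if anything falls off the work surface, if the arm or the gripper's body presses on something with over 40 N, if the wrist force passes 120 N, or if a joint passes its speed limit or range.

## Working session

There is one attempt and no reset: what is moved stays moved. The work goes in short steps, Python scripts to look and compute and a tool call to move; the robot and the scene stay as the last step left them, time stands still between calls to the robot, and variables do not carry over. Pictures are saved under pics/ and viewed, about 8 in all and at most 12, crops included, and the job is handed in when it is done.

Besides the shell and the picture viewer there is one more tool, called by a JSON object that holds its "fn" and its "kwargs", one argument or row to a line. apply_moves: Moves the arm, as the interface text tells. Its arguments: {"type":"object","properties":{"targets":{"type":"array","items":{"type":"array","items":{"type":"number"}}},"force":{"type":"number"}},"required":["targets"]}

```bash
mkdir -p pics; cat > h.py <<'E'
from plant import manip
import numpy as np, cv2, pickle
from scipy.spatial.transform import Rotation as R
def snap(n,f):
    s=manip.snapshot(n); cv2.imwrite(f'pics/{f}.png',s['image'][:,:,::-1]); pickle.dump(s,open(f'{f}.pkl','wb')); return s
def load(f): return pickle.load(open(f'{f}.pkl','rb'))
def proj(s,P): return cv2.projectPoints(np.float64(P).reshape(-1,3),s['rvec'],s['tvec'],s['camera_matrix'],s['dist_coeffs'])[0].reshape(-1,2)
def ray(s,uv,z):
    n=cv2.undistortPoints(np.float64(uv).reshape(-1,1,2),s['camera_matrix'],s['dist_coeffs']).reshape(-1,2)
    M=cv2.Rodrigues(s['rvec'])[0]; c=-M.T@np.ravel(s['tvec']); d=np.c_[n,np.ones(len(n))]@M
    return c+d*((np.ravel(z)-c[2])/d[:,2])[:,None]
E
python3 - <<'E'
from h import *
np.set_printoptions(precision=3,suppress=True)
for n in('top','side'):
    s=snap(n,n+'0'); M=cv2.Rodrigues(s['rvec'])[0]; print(n,-M.T@np.ravel(s['tvec']))
o=manip.get_obs(); print(o); print(R.from_euler('xyz',o['orientation']).as_matrix())
E
```

```text
top [504.215  -2.404 736.723]
side [ 441.288 -513.978  433.726]
{'time_s': 0.1, 'joint_positions': array([-1.236,  0.384,  0.016,  1.371, -0.006,  1.388, -0.047]), 'joint_velocities': array([ 0.001, -0.001, -0.001, -0.003, -0.002, -0.   ,  0.001]), 'joint_torque': array([  0.003, -62.913,   0.848, -37.275,   0.017,   0.01 ,   0.   ]), 'tcp_pos': array([241.928, 575.793, 249.338]), 'orientation': array([-1.573, -0.   , -0.398]), 'wrist_force': array([ 0.116, -0.401, -0.161]), 'ft_torque': array([ 0.039, -0.042,  0.023]), 'width': 85.07823779030447}
[[ 0.922 -0.001  0.387]
 [-0.387 -0.002  0.922]
 [ 0.    -1.    -0.002]]
```

View pics/top0.png

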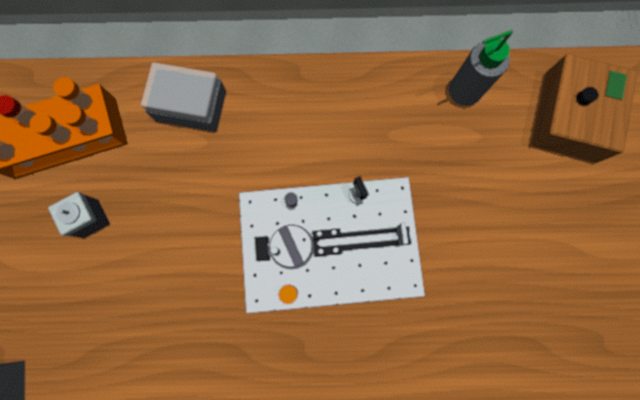

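View pics/side0.png

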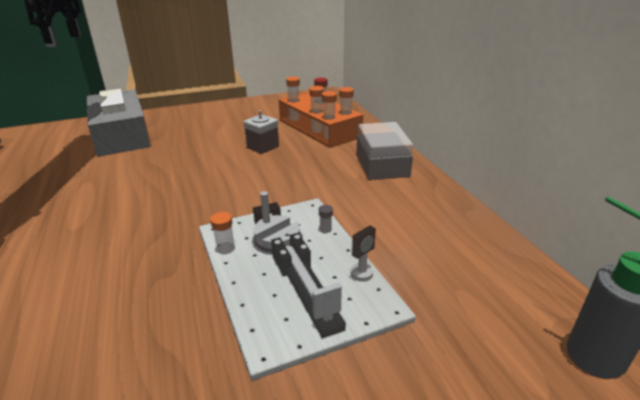

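The top view shows the board with corners near (239,192), (409,178), (424,296) and (247,312). The keeper is at its left and the bar plate at its right, near (404,235). The slot runs diagonally, and the post is near (275,252). The side view agrees. Next I'll enlarge the board.

```bash
python3 - <<'E'
from h import *
np.set_printoptions(precision=1,suppress=True)
s=load('top0'); t=load('side0')
cv2.imwrite('pics/c1.png',cv2.resize(s['image'][170:320,232:432,::-1],None,fx=4,fy=4,interpolation=cv2.INTER_CUBIC))
cv2.imwrite('pics/c2.png',cv2.resize(t['image'][180:380,190:420,::-1],None,fx=3,fy=3,interpolation=cv2.INTER_CUBIC))
print(ray(s,[(239,192),(409,178),(424,296),(247,312)],[12]*4))
print(ray(t,[(200,228),(322,200),(414,320),(251,377)],[12]*4))
E
```

```text
[[ 663.2  142.    12. ]
 [ 682.7 -177.    12. ]
 [ 465.7 -190.4   12. ]
 [ 445.   125.5   12. ]]
[[ 444.6  118.    12. ]
 [ 665.6  130.4   12. ]
 [ 678.1 -183.4   12. ]
 [ 465.5 -196.1   12. ]]
```

View pics/c1.png

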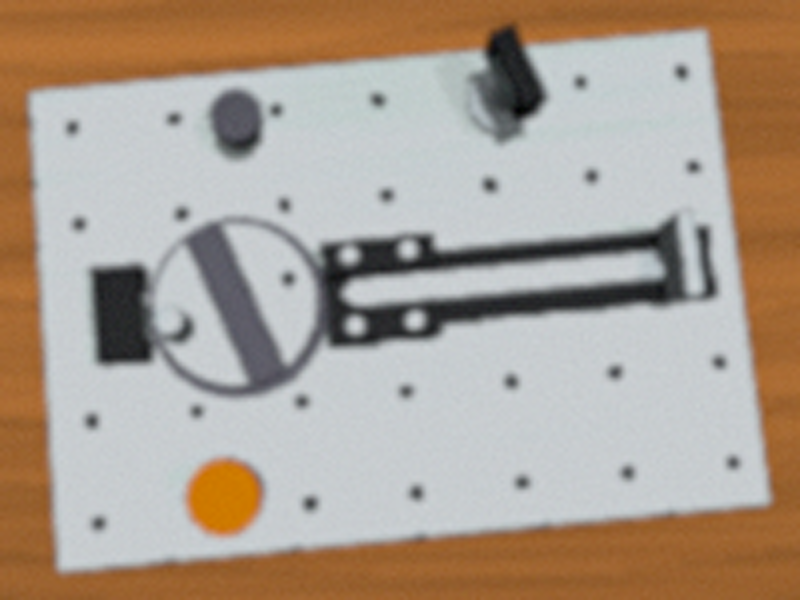

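View pics/c2.png

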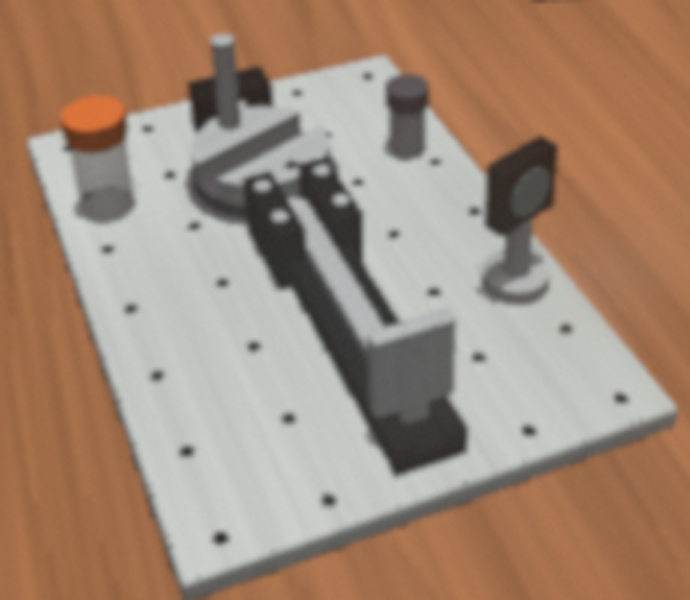

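The crops show the slot running from (205,235) to (265,378) in c1. The post top is near (172,318) in c1 and (223,40) in c2. The plate's top edge runs from (372,342) to (452,320) in c2. Next I'll fit the board.

```bash
cat > fit.py <<'E'
from h import *
from scipy.optimize import least_squares
np.set_printoptions(precision=1,suppress=True)
s=load('top0'); t=load('side0')
A=lambda p:np.float64(p)/4+[232,170]
B=lambda p:np.float64(p)/3+[190,180]
C=[(90,-110,12),(90,110,12),(-230,110,12),(-230,-110,12)]
a=A([(28,92),(58,573),(772,505),(708,30)]); b=B([(387,57),(28,142),(187,588),(676,412)])
def W(p,q): 
    c,d=np.cos(p[2]),np.sin(p[2]); q=np.float64(q).reshape(-1,3)
    return np.c_[p[0]+c*q[:,0]-d*q[:,1],p[1]+d*q[:,0]+c*q[:,1],q[:,2]]
def inv(p,w): 
    c,d=np.cos(p[2]),np.sin(p[2]); e=w[:,:2]-p[:2]; return np.c_[e@[c,d],e@[-d,c],w[:,2]]
f=lambda p:np.r_[(proj(s,W(p,C))-a).ravel(),(proj(t,W(p,C))-b).ravel()]
p=least_squares(f,[560,50,1.5]).x
E
python3 - <<'E'
from fit import *
print(p, f(p))
def tri(u,v):
    g=lambda x:np.r_[(proj(s,x)[0]-u),(proj(t,x)[0]-v)]
    r=least_squares(g,[560,50,60]); return r.x,r.fun
for nm,u,v in [('post',A((172,318)),B((223,40))),('plate top mid',A((692,255)),B((412,331)))]:
    x,r=tri(u,v); print(nm,x,inv(p,x[None]),r)
print('disc',inv(p,ray(s,[A((238,306))],[34])))
print('slot',inv(p,ray(s,[A((205,235)),A((265,378))],[20.5]*2)))
print('post@87 top',inv(p,ray(s,[A((172,318))],[87])),'side',inv(p,ray(t,[B((223,40))],[87])))
print('plate side@72',inv(p,ray(t,[B((372,342)),B((452,320)),B((370,352)),B((455,328))],[72]*4)))
print('vial cap',inv(p,ray(s,[A((225,497))],[59])),'lens',inv(p,ray(s,[A((515,70)),A((497,115))],[70,14])),'ped',inv(p,ray(s,[A((237,118))],[42])))
E
```

```text
[558.9  43.1   1.6] [ 0.7 -0.5  0.7 -0.   1.1 -0.1  0.8 -0.7 -0.6 -1.4 -0.9 -1.4 -1.8 -0.5
  1.5 -1.4]
post [549.2  67.4  85.9] [[24.9  7.9 85.9]] [-0.   0.1  0.1 -0. ]
plate top mid [ 572.8 -150.8   68.5] [[-194.4   -0.1   68.5]] [ 0.1 -0.4 -0.3  0.1]
disc [[ 0.7  1.3 34. ]]
slot [[ 13.8 -33.3  20.5]
 [ -7.9  33.4  20.5]]
post@87 top [[24.7  7.9 87. ]] side [[23.1  8.6 87. ]]
plate side@72 [[-197.1   17.8   72. ]
 [-198.7  -15.9   72. ]
 [-201.9   20.7   72. ]
 [-203.3  -15.1   72. ]]
vial cap [[11.1 82.3 59. ]] lens [[-128.6  -85.8   70. ]
 [-125.2  -77.4   14. ]] ped [[ -6.3 -81.6  42. ]]
```

The measurements agree:

| Item | Board position (mm) | Notes |
|---|---|---|
| Post | (24.7, 8) | radius 26, at 18° |
| Plate | x ≈ -197 to -200, y ≈ 0 | |

The post must turn +72° to (0, 26). I'll push it along the chord, which lies at 144° in the board frame, using the flat back of the closed fingers.

```bash
cat > goto.py <<'E'
from fit import *
import sys
def to(bx,by,z,yaw):  # board target, tool z-axis angle in board frame (deg): print world and tool-frame shift
    o=manip.get_obs(); r=R.from_euler('xyz',o['orientation']); M=r.as_matrix()
    zz=np.arctan2(M[1,2],M[0,2]); dyaw=np.remainder(np.radians(yaw)+p[2]-zz+np.pi,2*np.pi)-np.pi
    w=W(p,(bx,by,z))[0]; M2=R.from_euler('z',dyaw).as_matrix()@M
    print('world',w,'turn ry %.3f'%(-dyaw),'shift before turn',M.T@(w-o['tcp_pos']),'after turn',M2.T@(w-o['tcp_pos']))
def where():
    o=manip.get_obs(); M=R.from_euler('xyz',o['orientation']).as_matrix()
    print('t',o['time_s'],'board',inv(p,o['tcp_pos'][None]),'F',o['wrist_force'],'zang',np.degrees(np.arctan2(M[1,2],M[0,2])-p[2]))
E
python3 -c "
from goto import *
print(p[2]); where(); to(49.4,-10,150,-36)"
```

```text
1.6415172407424732
t 0.1 board [[553.8 278.6 249.3]] F [ 0.1 -0.4 -0.2] zang -26.841747623048548
world [565.4  93.1 150. ] turn ry 0.160 shift before turn [ 485.2  100.  -319.5] after turn [ 529.9   99.8 -238.2]
```

{"fn": "apply_moves", "kwargs": {
  "targets": [
    [0, 0, 0, 0, 0, 0.08, 0],
    [0, 0, 0, 0, 0, 0.08, 0],
    [0, 0.036, 0, -0.016, 0, 0, 0],
    [0, 0.036, 0, -0.016, 0, 0, 0],
    [0, 0.036, 0, -0.016, 0, 0, 0],
    [0, 0.036, 0, -0.016, 0, 0, 0],
    [0, 0.036, 0, -0.016, 0, 0, 0],
    [0, 0.036, 0, -0.016, 0, 0, 0],
    [0, 0.036, 0, -0.016, 0, 0, 0],
    [0, 0.036, 0, -0.016, 0, 0, 0],
    [0, 0.036, 0.01, -0.016, 0, 0, 0],
    [0, 0.036, 0.01, -0.016, 0, 0, 0]
  ],
  "force": 20
}}

```text
time_s: 1.3
tcp_pos: [463.5, 248.4, 230.1]
orientation: [-1.57, 0.0, -0.558]
wrist_force: [0.3, 0.0, -0.3]
width: 0.2
```

```bash
python3 -c "
from goto import *
where(); to(49.4,-10,130,-36)"
```

```text
t 1.3 board [[211.6  80.7 230.1]] F [ 0.3  0.  -0.3] zang -36.0061158565414
world [565.4  93.1 130. ] turn ry -0.000 shift before turn [168.7 100.1 -77.9] after turn [168.7 100.1 -77.9]
```

{"fn": "apply_moves", "kwargs": {
  "targets": [
    [0, 0.03, 0.017, -0.013, 0, 0, 0],
    [0, 0.03, 0.017, -0.013, 0, 0, 0],
    [0, 0.028, 0.017, -0.013, 0, 0, 0],
    [0, 0.028, 0.017, -0.013, 0, 0, 0],
    [0, 0.026, 0.016, -0.013, 0, 0, 0],
    [0, 0.026, 0.016, -0.013, 0, 0, 0],
    [0, 0, 0, 0, 0, 0, 0],
    [0, 0, 0, 0, 0, 0, 0]
  ]
}}

```text
time_s: 2.1
tcp_pos: [563.7, 94.1, 129.5]
orientation: [-1.572, 0.001, -0.56]
wrist_force: [-0.1, -0.2, 0.8]
width: -0.0
```

```bash
python3 -c "
from goto import *
where(); to(49.4,-10,71,-36)
t1=snap('side','side1')
cv2.imwrite('pics/c3.png',cv2.resize(t1['image'][60:300,170:410,::-1],None,fx=2.5,fy=2.5,interpolation=cv2.INTER_CUBIC))"
```

```text
t 2.1 board [[ 50.5  -8.4 129.5]] F [-0.1 -0.2  0.8] zang -36.10989261799395
world [565.4  93.1  71. ] turn ry -0.002 shift before turn [ 2.  58.5  0.1] after turn [ 2.  58.5  0.1]
```

View pics/c3.png

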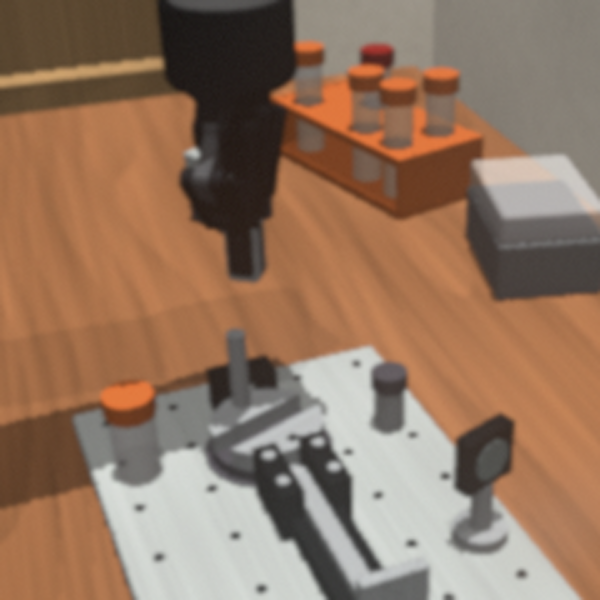

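The view shows the closed fingertips at (245,270), behind and above the post top at (236,335), with a clear way down. The fingertips look thinner than the fingers higher up.

{"fn": "apply_moves", "kwargs": {
  "targets": [
    [0, 0.002, 0.02, 0, 0, 0, 0],
    [0, 0, 0.02, 0, 0, 0, 0],
    [0, 0, 0.018, 0, 0, 0, 0],
    [0, 0, 0, -0.005, 0, 0, 0],
    [0, 0, 0, -0.005, 0, 0, 0]
  ]
}}

```text
time_s: 2.65
tcp_pos: [560.2, 86.1, 72.9]
orientation: [-1.571, 0.0, -0.556]
wrist_force: [-0.7, -0.7, 0.8]
width: -0.3
```

{"fn": "apply_moves", "kwargs": {
  "targets": [
    [0, 0, 0, -0.005, 0, 0, 0],
    [0, 0, 0, 0, 0, 0, 0]
  ]
}}

```text
time_s: 2.85
tcp_pos: [557.8, 83.6, 73.7]
orientation: [-1.567, 0.001, -0.556]
wrist_force: [-0.3, 5.6, -2.3]
width: 0.1
```

{"fn": "apply_moves", "kwargs": {
  "targets": [
    [0, 0, 0, -0.003, 0, 0, 0],
    [0, 0, 0, 0, 0, 0, 0]
  ]
}}

```text
time_s: 3.05
tcp_pos: [556.3, 82.3, 73.9]
orientation: [-1.566, 0.001, -0.554]
wrist_force: [-0.5, 9.2, -1.5]
width: -0.2
```

```bash
python3 -c "
from goto import *
where()"
```

```text
t 3.05 board [[39.3 -0.1 73.9]] F [-0.5  9.2 -1.5] zang -35.82090948125733
```

Contact is made. I'll follow the post's arc rather than the straight chord.

{"fn": "apply_moves", "kwargs": {
  "targets": [
    [0, -0.0027, 0, -0.0047, 0, 0, 0],
    [0, -0.0017, 0, -0.0051, 0, 0, 0],
    [0, -0.0006, 0, -0.0054, 0, 0, 0],
    [0, 0, 0, 0, 0, 0, 0],
    [0, 0, 0, 0, 0, 0, 0]
  ]
}}

```text
time_s: 3.55
tcp_pos: [544.6, 69.5, 73.8]
orientation: [-1.568, -0.001, -0.557]
wrist_force: [-1.0, 3.5, 1.7]
width: 0.2
```

```bash
python3 -c "
from goto import *
where()
t1=snap('side','side2')
cv2.imwrite('pics/c4.png',cv2.resize(t1['image'][120:300,190:370,::-1],None,fx=3,fy=3,interpolation=cv2.INTER_CUBIC))"
```

```text
t 3.55 board [[27.3 12.5 73.8]] F [-1.   3.5  1.7] zang -35.94498241188086
```

View pics/c4.png

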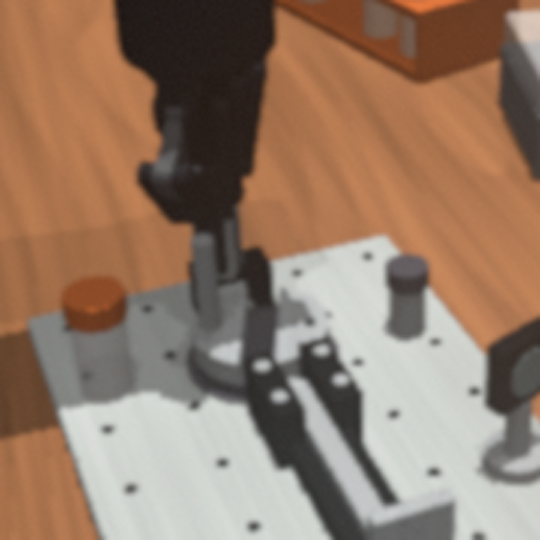

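The post is still ahead of the fingertips, with its top at (203,237). The disc has turned and the slot is partly shadowed.

```bash
python3 -c "
from goto import *
q=np.array([(203,237),(210,328)])/3+[190,120]
r=inv(p,ray(load('side2'),q,[87,34])); print(r,np.degrees(np.arctan2(r[:,1],r[:,0])))"
```

```text
[[11.2 22.8 87. ]
 [ 7.  25.1 34. ]] [63.9 74.4]
```

{"fn": "apply_moves", "kwargs": {
  "targets": [
    [0, 0.001, 0, -0.0035, 0, 0, 0],
    [0, 0.001, 0, -0.0035, 0, 0, 0],
    [0, 0.0014, 0, -0.003, 0, 0, 0],
    [0, 0.0016, 0, -0.003, 0, 0, 0],
    [0, 0, 0, 0, 0, 0, 0],
    [0, 0, 0, 0, 0, 0, 0]
  ]
}}

```text
time_s: 4.2
tcp_pos: [542.3, 54.8, 73.2]
orientation: [-1.569, -0.002, -0.558]
wrist_force: [1.8, 4.4, 3.1]
width: -0.3
```

```bash
python3 -c "
from goto import *
where()
t1=snap('side','side3')
cv2.imwrite('pics/c5.png',cv2.resize(t1['image'][150:290,220:360,::-1],None,fx=4,fy=4,interpolation=cv2.INTER_CUBIC))"
```

```text
t 4.2 board [[12.8 15.7 73.2]] F [1.8 4.4 3.1] zang -36.00106965325897
```

View pics/c5.png

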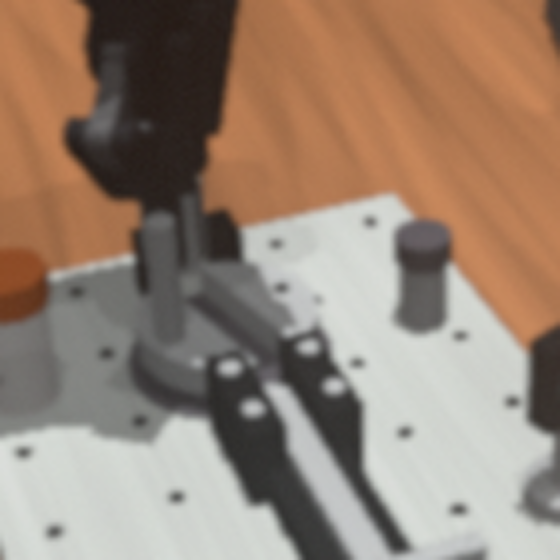

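The slot is close to aligned, but the finger hides it. I'll back off for an accurate view from the top.

{"fn": "apply_moves", "kwargs": {
  "targets": [
    [0, 0, 0, 0.01, 0, 0, 0],
    [0, 0, -0.03, 0.01, 0, 0, 0],
    [0, 0, -0.04, 0, 0, 0, 0],
    [0, -0.04, 0, 0.02, 0, 0, 0],
    [0, -0.04, 0, 0.03, 0, 0, 0],
    [0, -0.04, 0, 0.03, 0, 0, 0],
    [0, -0.04, 0, 0.03, 0, 0, 0],
    [0, 0, 0, 0.03, 0, 0, 0],
    [0, 0, 0, 0, 0, 0, 0]
  ]
}}

```text
time_s: 5.15
tcp_pos: [489.5, 279.7, 141.6]
orientation: [-1.571, 0.001, -0.551]
wrist_force: [0.1, -0.1, -1.0]
width: -0.1
```

```bash
python3 -c "
from goto import *
where()
a=snap('top','top4')['image'][200:300,240:340]; b=snap('side','side4')['image'][165:265,230:330]
cv2.imwrite('pics/c6.png',cv2.resize(np.hstack([a,b])[:,:,::-1],None,fx=4,fy=4,interpolation=cv2.INTER_CUBIC))"
```

```text
t 5.15 board [[241.   52.5 141.6]] F [ 0.1 -0.1 -1. ] zang -35.645622687678085
```

View pics/c6.png

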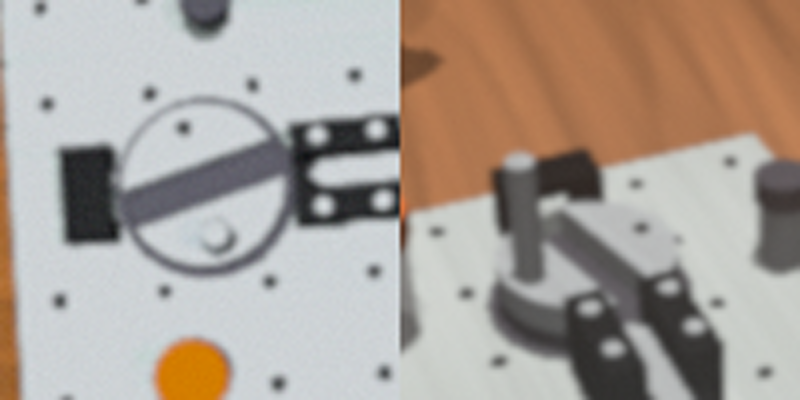

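The top view (left) shows the slot from (122,208) to (289,155), overshot in rotation. The post is at about (215,237). The side view (right) shows the post top at (519,160).

```bash
python3 -c "
from goto import *
q=np.array([(122,208),(289,155)])/4+[240,200]
r=inv(p,ray(load('top4'),q,[20.5]*2)); d=r[0]-r[1]; print(r,np.degrees(np.arctan2(d[1],d[0])))
r=inv(p,ray(load('side4'),np.array([((519-400),160)])/4+[230,165],[87])); print(r,np.degrees(np.arctan2(r[0,1],r[0,0])))
r=inv(p,ray(load('top4'),np.array([(212,232)])/4+[240,200],[87])); print(r,np.degrees(np.arctan2(r[0,1],r[0,0])))
where(); to(-32,22,130,-36);to(-32,22,130,0)"
```

```text
[[ 39.9   6.5  20.5]
 [-37.1 -10.3  20.5]] 12.278496256449007
[[-6.5 24.8 87. ]] 104.74088653469983
[[-3.4 24.4 87. ]] 97.94949303663255
t 5.25 board [[236.   52.2 141.5]] F [ 0.7 -1.1  0.8] zang -35.98030801192811
world [539.2   9.6 130. ] turn ry 0.000 shift before turn [ 181.9   12.  -199.1] after turn [ 182.   12. -199.]
world [539.2   9.6 130. ] turn ry -0.628 shift before turn [ 181.9   12.  -199.1] after turn [  30.2   12.1 -268. ]
```

The slot is about 12° over. The finger half-thickness comes out at about 14.5 mm, matching the spec. I'll push the post back about 5.5 mm from the guide side, with the tool z axis along board x.

{"fn": "apply_moves", "kwargs": {
  "targets": [
    [0, 0, 0, 0, 0, -0.126, 0],
    [0, 0, 0, 0, 0, -0.126, 0],
    [0, 0, 0, 0, 0, -0.126, 0],
    [0, 0, 0, 0, 0, -0.126, 0],
    [0, 0, 0, 0, 0, -0.124, 0],
    [0, 0.005, 0.002, -0.045, 0, 0, 0],
    [0, 0.005, 0.002, -0.045, 0, 0, 0],
    [0, 0.005, 0.002, -0.045, 0, 0, 0],
    [0, 0.005, 0.002, -0.045, 0, 0, 0],
    [0, 0.005, 0.002, -0.045, 0, 0, 0],
    [0, 0.005, 0.002, -0.045, 0, 0, 0],
    [0, 0, 0, 0, 0, 0, 0]
  ]
}}

```text
time_s: 6.45
tcp_pos: [538.7, -2.7, 130.2]
orientation: [-1.575, 0.001, 0.057]
wrist_force: [0.1, 0.7, 0.0]
width: 0.1
```

```bash
python3 -c "
from goto import *
where(); to(-36,24,73,0)"
```

```text
t 6.45 board [[-44.2  23.4 130.2]] F [0.1 0.7 0. ] zang -0.813768653896167
world [537.5   5.5  73. ] turn ry -0.014 shift before turn [-0.7 57.2  8.5] after turn [-0.6 57.2  8.5]
```

{"fn": "apply_moves", "kwargs": {
  "targets": [
    [0, 0, 0.02, 0, 0, -0.014, 0],
    [0, 0, 0.02, 0, 0, 0, 0],
    [0, 0, 0.017, 0.003, 0, 0, 0],
    [0, 0, 0, 0.005, 0, 0, 0],
    [0, 0, 0, 0.004, 0, 0, 0],
    [0, 0, 0, 0, 0, 0, 0],
    [0, 0, 0, 0, 0, 0, 0]
  ]
}}

```text
time_s: 7.15
tcp_pos: [538.4, 19.1, 74.1]
orientation: [-1.571, -0.001, 0.084]
wrist_force: [-1.4, -3.3, -0.4]
width: -0.4
```

```bash
python3 -c "
from goto import *
where()"
```

```text
t 7.15 board [[-22.5  22.2  74.1]] F [-1.4 -3.3 -0.4] zang 0.7343869231637896
```

{"fn": "apply_moves", "kwargs": {
  "targets": [
    [0, 0, 0, 0.002, 0, 0, 0],
    [0, 0, 0, 0, 0, 0, 0],
    [0, 0, 0, 0, 0, 0, 0]
  ]
}}

```text
time_s: 7.45
tcp_pos: [538.0, 20.8, 73.9]
orientation: [-1.571, -0.0, 0.083]
wrist_force: [-2.5, -4.5, 1.3]
width: 0.2
```

```bash
python3 -c "
from goto import *
where()"
```

```text
t 7.45 board [[-20.8  22.5  73.9]] F [-2.5 -4.5  1.3] zang 0.7209798068367472
```

{"fn": "apply_moves", "kwargs": {
  "targets": [
    [0, 0, 0, -0.008, 0, 0, 0],
    [0, 0, -0.03, -0.012, 0, 0, 0],
    [0, 0, -0.04, -0.03, 0, 0, 0],
    [0, 0, 0, -0.045, 0, 0, 0],
    [0, 0, 0, -0.045, 0, 0, 0],
    [0, 0, 0, -0.045, 0, 0, 0],
    [0, 0, 0, -0.04, 0, 0, 0],
    [0, 0, 0, 0, 0, 0, 0]
  ]
}}

```text
time_s: 8.25
tcp_pos: [556.0, -210.5, 144.4]
orientation: [-1.575, -0.002, 0.075]
wrist_force: [0.1, -0.0, 0.9]
width: 0.1
```

```bash
python3 -c "
from goto import *
where()
a=snap('top','top5')['image'][190:320,240:440]
cv2.imwrite('pics/c7.png',cv2.resize(a[:,:,::-1],None,fx=4,fy=4,interpolation=cv2.INTER_CUBIC))"
```

```text
t 8.25 board [[-252.8   20.8  144.4]] F [ 0.1 -0.   0.9] zang 0.2531168057707076
```

View pics/c7.png

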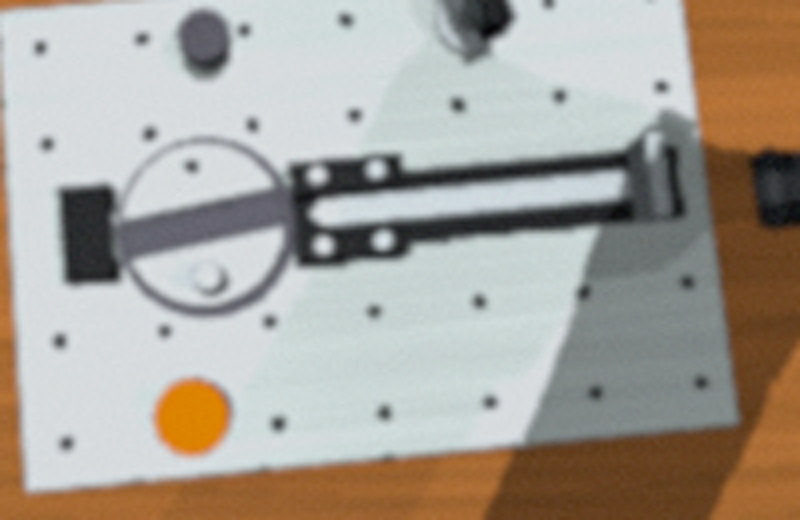

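The top view shows the slot from (120,239) to (289,205), still a few degrees off. The plate top is near (655,165), and the gripper is clear behind it at x > 755.

```bash
python3 -c "
from goto import *
S=load('top5')
q=np.array([(120,239),(289,205)])/4+[240,190]
r=inv(p,ray(S,q,[20.5]*2)); d=r[0]-r[1]; print(r,np.degrees(np.arctan2(d[1],d[0])))
q=np.array([(28,492),(738,425)])/4+[240,190]
r=inv(p,ray(S,q,[12]*2)); d=r[0]-r[1]; print(r,np.degrees(np.arctan2(d[1],d[0])))
r=inv(p,ray(S,np.array([(207,272)])/4+[240,190],[87])); print(r)
to(-44,23,130,0)"
```

```text
[[ 40.5   2.4  20.5]
 [-36.7  -5.8  20.5]] 6.01876455693254
[[  90.3  109.6   12. ]
 [-227.2  110.    12. ]] -0.07856842176649163
[[-1.4 24.2 87. ]]
world [539.1  -2.4 130. ] turn ry 0.008 shift before turn [ -1.5  13.6 205.1] after turn [ -3.   13.6 205.1]
```

Still 6° off, so I'll nudge once more, to a TCP board x of about -18.

{"fn": "apply_moves", "kwargs": {
  "targets": [
    [0, 0, 0.002, 0.045, 0, 0, 0],
    [0, 0, 0.003, 0.045, 0, 0, 0],
    [0, 0, 0.003, 0.045, 0, 0, 0],
    [0, 0, 0.003, 0.045, 0, 0, 0],
    [0, -0.002, 0.003, 0.024, 0, 0, 0],
    [0, 0, 0.02, 0, 0, 0, 0],
    [0, 0, 0.02, 0, 0, 0, 0],
    [0, 0, 0.016, 0, 0, 0, 0],
    [0, 0, 0, 0, 0, 0, 0],
    [0, 0, 0, 0, 0, 0, 0]
  ]
}}

```text
time_s: 9.3
tcp_pos: [537.9, 1.6, 73.8]
orientation: [-1.57, -0.0, 0.086]
wrist_force: [1.2, -0.3, -0.1]
width: 0.2
```

```bash
python3 -c "
from goto import *
where();to(-18,23,74,0)"
```

```text
t 9.3 board [[-39.9  23.9  73.8]] F [ 1.2 -0.3 -0.1] zang 0.8473104515250766
world [537.3  23.5  74. ] turn ry 0.015 shift before turn [ 1.2 -0.1 21.9] after turn [ 0.9 -0.1 21.9]
```

{"fn": "apply_moves", "kwargs": {
  "targets": [
    [0, 0, 0, 0.008, 0, 0.015, 0],
    [0, 0, 0, 0.006, 0, 0, 0],
    [0, 0, 0, 0.004, 0, 0, 0],
    [0, 0, 0, 0.004, 0, 0, 0],
    [0, 0, 0, 0, 0, 0, 0],
    [0, 0, 0, 0, 0, 0, 0]
  ]
}}

```text
time_s: 9.9
tcp_pos: [536.3, 22.5, 73.5]
orientation: [-1.571, -0.0, 0.069]
wrist_force: [-0.8, -1.5, 0.9]
width: -0.1
```

```bash
python3 -c "
from goto import *
where();to(-18,23,74,0)"
```

```text
t 9.9 board [[-19.   24.1  73.5]] F [-0.8 -1.5  0.9] zang -0.08732133892261593
world [537.3  23.5  74. ] turn ry -0.002 shift before turn [ 1.1 -0.5  1. ] after turn [ 1.1 -0.5  1. ]
```

{"fn": "apply_moves", "kwargs": {
  "targets": [
    [0, 0, 0, 0.001, 0, 0, 0],
    [0, 0, 0, 0.001, 0, 0, 0],
    [0, 0, 0, 0, 0, 0, 0]
  ]
}}

```text
time_s: 10.2
tcp_pos: [535.9, 24.1, 73.3]
orientation: [-1.571, 0.0, 0.069]
wrist_force: [-0.6, -3.9, 3.0]
width: -0.1
```

```bash
python3 -c "
from goto import *
where()"
```

```text
t 10.2 board [[-17.3  24.3  73.3]] F [-0.6 -3.9  3. ] zang -0.11563773078142388
```

{"fn": "apply_moves", "kwargs": {
  "targets": [
    [0, 0, 0, -0.008, 0, 0, 0],
    [0, 0, -0.03, -0.012, 0, 0, 0],
    [0, 0, -0.04, -0.03, 0, 0, 0],
    [0, 0.004, 0, -0.045, 0, 0, 0],
    [0, 0.005, 0, -0.045, 0, 0, 0],
    [0, 0.005, 0, -0.045, 0, 0, 0],
    [0, 0.005, 0, -0.045, 0, 0, 0],
    [0, 0, 0, 0, 0, 0, 0]
  ]
}}

```text
time_s: 11.0
tcp_pos: [569.5, -212.0, 143.2]
orientation: [-1.575, 0.0, 0.06]
wrist_force: [-0.6, -1.1, -0.2]
width: -0.1
```

```bash
python3 -c "
from goto import *
where(); to(-240,0,70,0)
a=snap('top','top6')['image'][190:320,240:440]
cv2.imwrite('pics/c8.png',cv2.resize(a[:,:,::-1],None,fx=4,fy=4,interpolation=cv2.INTER_CUBIC))"
```

```text
t 11.0 board [[-255.2    7.5  143.2]] F [-0.6 -1.1 -0.2] zang -0.6088237261585742
world [ 575.9 -196.3   70. ] turn ry -0.011 shift before turn [ 7.3 73.1 15.6] after turn [ 7.5 73.2 15.5]
```

View pics/c8.png

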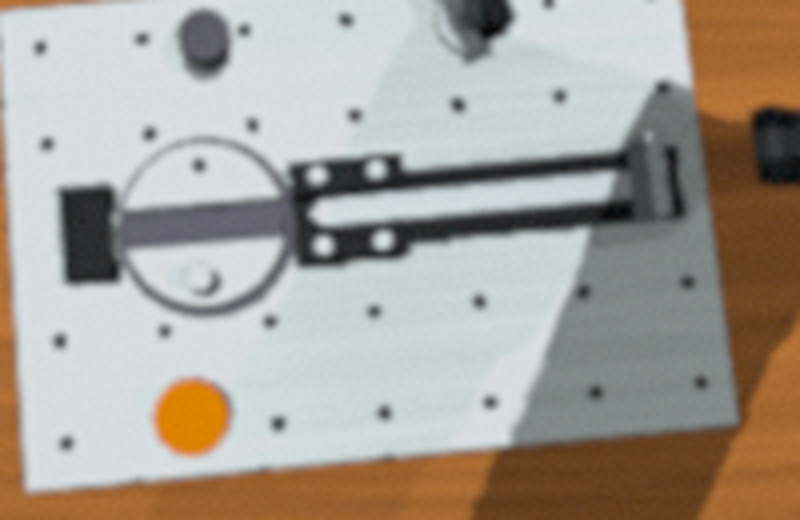

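The top view shows the slot from (120,229) to (289,215), a slope of 4.7° against the board's 5.4°, so it is aligned within 1°. The bystanders haven't moved. Next I'll go down behind the plate.

{"fn": "apply_moves", "kwargs": {
  "targets": [
    [0, 0.004, 0.02, 0.006, 0, -0.011, 0],
    [0, 0.0035, 0.025, 0.006, 0, 0, 0],
    [0, 0, 0.025, 0.002, 0, 0, 0],
    [0, 0, 0.016, 0, 0, 0, 0],
    [0, 0, 0, 0, 0, 0, 0],
    [0, 0, 0, 0, 0, 0, 0]
  ]
}}

```text
time_s: 11.65
tcp_pos: [577.4, -189.0, 57.7]
orientation: [-1.571, 0.0, 0.08]
wrist_force: [0.2, -0.3, 0.9]
width: 0.5
```

```bash
python3 -c "
from goto import *
where(); to(-112,0,57,0)"
```

```text
t 11.65 board [[-232.9   -2.    57.7]] F [ 0.2 -0.3  0.9] zang 0.5542035792665183
world [566.8 -68.6  57. ] turn ry 0.010 shift before turn [ -0.8   0.7 120.9] after turn [ -2.    0.7 120.9]
```

{"fn": "apply_moves", "kwargs": {
  "targets": [
    [0, -0.002, 0, 0.006, 0, 0.01, 0],
    [0, 0, 0, 0.006, 0, 0, 0],
    [0, 0, 0, 0.006, 0, 0, 0],
    [0, 0, 0, 0.006, 0, 0, 0],
    [0, 0, 0, 0.006, 0, 0, 0],
    [0, 0, 0, 0.006, 0, 0, 0],
    [0, 0, 0, 0.006, 0, 0, 0],
    [0, 0, 0, 0.006, 0, 0, 0]
  ]
}}

```text
time_s: 12.45
tcp_pos: [571.9, -141.1, 57.4]
orientation: [-1.571, -0.0, 0.07]
wrist_force: [-0.1, -2.7, 2.2]
width: -0.3
```

{"fn": "apply_moves", "kwargs": {
  "targets": [
    [0, 0, 0, 0.006, 0, 0, 0],
    [0, 0, 0, 0.006, 0, 0, 0],
    [0, 0, 0, 0.006, 0, 0, 0],
    [0, 0, 0, 0.006, 0, 0, 0],
    [0, 0, 0, 0.006, 0, 0, 0]
  ]
}}

```text
time_s: 12.95
tcp_pos: [569.7, -110.9, 57.3]
orientation: [-1.571, 0.0, 0.07]
wrist_force: [0.3, -2.3, 2.9]
width: -0.3
```

```bash
python3 -c "
from goto import *
where(); to(-112,0,57,0)"
```

```text
t 12.95 board [[-154.4    0.2   57.3]] F [ 0.3 -2.3  2.9] zang -0.03058952818722144
world [566.8 -68.6  57. ] turn ry -0.001 shift before turn [ 0.2  0.3 42.4] after turn [ 0.2  0.3 42.4]
```

The force is a steady 2–3 N. I'll continue gently.

{"fn": "apply_moves", "kwargs": {
  "targets": [
    [0, 0, 0, 0.005, 0, 0, 0],
    [0, 0, 0, 0.005, 0, 0, 0],
    [0, 0, 0, 0.005, 0, 0, 0],
    [0, 0, 0, 0.005, 0, 0, 0],
    [0, 0, 0, 0.005, 0, 0, 0],
    [0, 0, 0, 0.005, 0, 0, 0]
  ]
}}

```text
time_s: 13.55
tcp_pos: [567.5, -81.1, 57.2]
orientation: [-1.571, 0.0, 0.07]
wrist_force: [0.4, -3.4, 2.7]
width: -0.2
```

{"fn": "apply_moves", "kwargs": {
  "targets": [
    [0, 0, 0, 0.003, 0, 0, 0],
    [0, 0, 0, 0.003, 0, 0, 0],
    [0, 0, 0, 0.002, 0, 0, 0],
    [0, 0, 0, 0, 0, 0, 0]
  ]
}}

```text
time_s: 13.95
tcp_pos: [567.0, -73.0, 57.2]
orientation: [-1.57, 0.0, 0.071]
wrist_force: [-0.4, 0.2, 1.0]
width: -0.3
```

{"fn": "apply_moves", "kwargs": {
  "targets": [
    [0, 0, 0, 0.002, 0, 0, 0],
    [0, 0, 0, 0.001, 0, 0, 0],
    [0, 0, 0, 0, 0, 0, 0]
  ]
}}

```text
time_s: 14.25
tcp_pos: [566.8, -70.4, 57.2]
orientation: [-1.571, 0.0, 0.07]
wrist_force: [0.1, -1.4, 0.1]
width: 0.0
```

```bash
python3 -c "
from goto import *
where()"
```

```text
t 14.25 board [[-113.7    0.2   57.2]] F [ 0.1 -1.4  0.1] zang -0.021287355843318933
```

{"fn": "apply_moves", "kwargs": {
  "targets": [
    [0, 0, 0, 0.002, 0, 0, 0],
    [0, 0, 0, 0, 0, 0, 0]
  ]
}}

```text
time_s: 14.45
tcp_pos: [566.7, -68.2, 57.3]
orientation: [-1.571, 0.0, 0.07]
wrist_force: [0.1, -1.3, 0.9]
width: -0.1
```

{"fn": "apply_moves", "kwargs": {
  "targets": [
    [0, 0, 0, 0.002, 0, 0, 0],
    [0, 0, 0, 0, 0, 0, 0]
  ]
}}

```text
time_s: 14.65
tcp_pos: [566.5, -66.4, 57.3]
orientation: [-1.571, 0.0, 0.07]
wrist_force: [0.1, -2.5, 1.8]
width: -0.2
```

{"fn": "apply_moves", "kwargs": {
  "targets": [
    [0, 0, 0, 0.001, 0, 0, 0],
    [0, 0, 0, 0, 0, 0, 0]
  ]
}}

```text
time_s: 14.85
tcp_pos: [566.5, -66.3, 57.4]
orientation: [-1.572, -0.0, 0.07]
wrist_force: [1.0, -4.8, 1.5]
width: -0.2
```

Motion has stopped, with force rising. I'll press a little more to confirm.

{"fn": "apply_moves", "kwargs": {
  "targets": [
    [0, 0, 0, 0.002, 0, 0, 0],
    [0, 0, 0, 0, 0, 0, 0]
  ]
}}

```text
time_s: 15.05
tcp_pos: [566.5, -66.2, 57.5]
orientation: [-1.574, -0.001, 0.068]
wrist_force: [0.9, -10.2, 0.5]
width: -0.2
```

{"fn": "apply_moves", "kwargs": {
  "targets": [
    [0, 0, 0, 0.002, 0, 0, 0],
    [0, 0, 0, 0, 0, 0, 0]
  ]
}}

```text
time_s: 15.25
tcp_pos: [566.4, -66.1, 57.6]
orientation: [-1.576, -0.001, 0.066]
wrist_force: [2.4, -14.8, -1.1]
width: 0.1
```

```bash
python3 -c "
from goto import *
where()"
```

```text
t 15.25 board [[-109.4    0.2   57.6]] F [  2.4 -14.8  -1.1] zang -0.2562294604630957
```

Hard stop at a TCP board x of -109.4, which matches home (plate rear at -98, half-finger about 12). I'll back off, lift and check.

{"fn": "apply_moves", "kwargs": {
  "targets": [
    [0, 0, 0, -0.008, 0, 0, 0],
    [0, 0, 0, -0.02, 0, 0, 0],
    [0, 0, -0.02, -0.04, 0, 0, 0],
    [0, 0, -0.04, -0.04, 0, 0, 0],
    [0, 0, -0.04, -0.04, 0, 0, 0],
    [0, 0, 0, -0.04, 0, 0, 0],
    [0, 0, 0, 0, 0, 0, 0]
  ]
}}

```text
time_s: 15.95
tcp_pos: [577.8, -246.5, 149.5]
orientation: [-1.574, -0.002, 0.063]
wrist_force: [-1.4, -0.9, -1.1]
width: 0.2
```

```bash
python3 -c "
from goto import *
where()
a=snap('top','top7')['image'][175:315,235:435]; b=snap('side','side7')['image'][160:300,190:390]
k=lambda x:cv2.resize(x[:,:,::-1],None,fx=2,fy=2,interpolation=cv2.INTER_CUBIC)
cv2.imwrite('pics/c9.png',np.hstack([k(a),k(b)]))"
```

```text
t 15.95 board [[-290.2    1.7  149.5]] F [-1.4 -0.9 -1.1] zang -0.4382368114391735
```

View pics/c9.png

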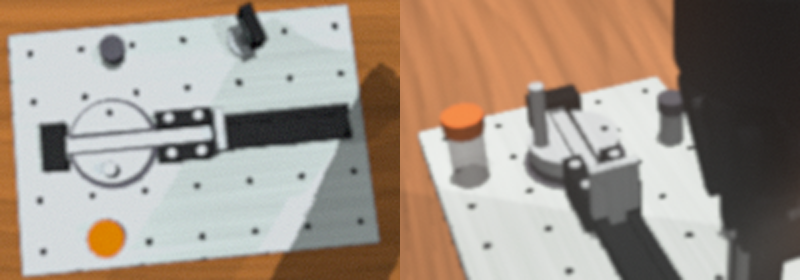

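The bar runs through the slot, with its tip in the keeper at (65,145). The plate is against the guide at (217,128), and all the bystanders are where they were. I'll hand in.

```bash
python3 -c "
from plant import manip
print(manip.close_job())"
```

```text
the job is handed in; nothing more can be done
None
```

The rotary stage is locked: I turned the disc by its post until the slot lined up, then pushed the bar home by its end plate, with closed fingertips throughout. The job was handed in at about 16 s of the 48 s allowed.

- **Disc:** my first push overshot by about 12°. I pushed the post back in two small nudges, and the top view then showed the slot within about 1° of the board's x axis before I moved the bar.
- **Bar:** it slid at about 2–4 N and then stopped hard. The TCP was at board x -109.4 mm, and force rose to about 15 N with almost no further travel, which matches the plate sitting against the guide block.
- **Last look:** the final pictures show the bar through the slot with its tip in the keeper and the plate at the guide. The vial, lens mount and pedestal stand where they were, and the robot was clear of everything.
- **Disagreement:** after the overshoot, the post's angle read 98° from the top camera and 105° from the side camera, so I relied on the slot line instead.

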